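# Park a turntable's index plunger and face a jug to the camera

### The job

The cream jug on the photo turntable must face the camera, but the turntable's index pin holds the platter at the wrong angle. Pull the plunger's T-handle up until its cross key is clear of the slot, give it a quarter turn and ease it down into the shallow rest notch so that it stays retracted, never yanking it against its end stop, forcing the turn or letting it snap; then turn the platter until the jug's spout points at the camera lens. Do not touch the jug, keep it standing in the middle of the platter, and leave the camera and the other things where they are.

Things in the scene. Friction and masses are not known exactly. Their poses are not given: they have to be found in the camera images.
- turntable: Manual photo turntable, fixed on the desk; origin on its vertical axis, on the desk. Grey base; steel index disc 281 mm across with a slot 4.5 mm deep in its rim every 15 degrees, top at 34 mm; black platter 242 mm across, top 44 mm above the desk. In its frame the camera stands on the -y side; the plunger is 134 mm from the axis at bearing 105 degrees (from +x towards +y).
- platter (a joint): Turn of disc and platter about the axis, rad, 0 at the start, anticlockwise from above positive, no limits. Locked (0.01 rad of play) while the index pin is down; with the plunger parked it turns against a bearing friction of about 0.12 N m and stays where it is left.
- stud (a point): Round steel finger stud standing on the platter, 105 mm from the axis, about 16 mm thick, top 81 mm above the desk; this point is on its axis 69 mm above the desk, a good height to pinch. Led round the axis in an arc it turns the platter. Starts at bearing 35 degrees in the turntable's frame.
- bracket: Aluminium bracket: post outside the disc, arm over its rim (top 60 mm). Carries the plunger's threaded body; its square steel head (27 x 27 mm) is cross-cut: a deep slot (6.4 mm wide) and, square to it, a rest notch (3.5 mm deep, 8 mm wide). The body is screwed in to differing depths: head top 87-99 mm above the desk. Origin on the plunger's axis, on the desk; axes as the turntable's.
- handle: The plunger, one piece on its vertical axis: 8 mm index pin below, cross key (26 x 4 x 4 mm, parallel to the T-bar) lying in the slot of the square head, round neck, black T-bar on top. Origin on its axis, on the desk when down; T-bar and cross key run along its y axis.
- tbar (a point): Middle of the black plastic T-bar, 122 mm above the desk when down. Bar 46 mm long (along y of this point), 12 mm wide (along x: pinch it this way), 18 mm high (113 to 131 mm above the desk when down). Below it only the 9 mm neck for 14 to 26 mm, then the square head. It starts tangential to the disc; parked it is radial.
- lift (a joint): Pull of the plunger, m: 0 with the pin down, grows upwards. Spring 4 N at 0, plus 0.15 N per mm, 1 N rubbing. Cross key clear to turn from 9-21 mm on; hard end stop 1.8 mm further (10.8-22.8 mm), there the pull rises sharply; parked 5.3 mm below the stop (5.5-17.5 mm). Which, differs each time and is only felt. Over 25 N between plunger and bracket (stop, twist in slot, snap) is forcing.
- twist (a joint): Turn of the plunger on its axis, rad, anticlockwise from above positive, 0 with the cross key in the deep slot (0.1 rad of play each way). The rest notch lies a quarter turn off, either way (+1.57 or -1.57, 0.16 rad of play): from about 1.45 rad on the cross key can sink into it.
- jug: White ceramic cream jug with two blue bands, loose in the middle of the platter, 70 mm tall, 74 mm across the belly, about 0.2 kg. Origin: middle of its underside; z up, the spout points along +x (tip 43 mm from the middle), the looped handle along -x (to 61 mm).
- lens (a point): Centre of the front glass of the camera's lens, 103 mm above the desk.
- camera: Black camera (122 mm wide) on a low three-legged stand, 160 mm tall, loose on the desk, looking at the turntable; stays where it is. Origin: under it, on the desk; the lens looks along +x, its front 76 mm from the origin.
- mug: White stock mug, 76 mm across, 88 mm tall, with one handle; a bystander. Origin: middle of its underside.
- carton: Small closed cardboard carton, 110 x 150 x 50 mm; a bystander. Origin: middle of its underside.
- tape_roll: Roll of packing tape lying flat, 104 mm across, 48 mm high; a bystander. Origin: middle of its underside.
There are look-alikes about, which are no part of the job. What is shaped like the jug but purple is not meant.

How it is judged:
By the outcome, as a careful person would: the job done as asked, in the order asked, and still so for the second after the job is handed in, with the robot touching nothing.
It also fails if it takes over 70 s, if anything falls off the work surface, if the arm or the gripper's body presses on something with over 40 N, if the wrist force passes 120 N, or if a joint passes its speed limit or range.

### The arm

A 7-joint arm with a two-finger parallel gripper is mounted at the origin on the work surface. World frame = base frame: x ahead of the robot, y to its left, z up, the work surface at z = 0. Lengths are in m, angles in rad, forces in N, time in s.
With the tool pointing down it reaches from about 0.4 to 0.85 m from the base axis. Payload 4.4 kg.
Tool frame: the origin (TCP) lies midway between the tips of the shut fingers; the grasp point (between the pads) lies 19 mm behind it (tcp_to_grasp is the distance from the TCP to the grasp point, in m); z points along the fingers, y is the direction in which the jaws open and shut (so a half turn about z gives the same grasp; the last joint's range is limited). The gripper opens to 94 mm and grips with 3 to 60 N. Pads are 16 mm wide; open, the fingers measure 119 mm over their backs; the gripper's body (75 mm by 177 mm) begins 78 mm behind the grasp point.
Start: joints at [1.211, 0.628, 0.038, 1.517, -0.027, 0.996, -0.02], TCP at [0.188, -0.622, 0.205] pointing down, gripper open.
Joint ranges: [-3.06, 3.06], [-0.37, 2.12], [-1.25, 1.32], [0.18, 2.47], [-1.1, 4.24], [0.23, 1.98], [-2.94, 2.94]. Speed limits (rad/s): [2.57, 2.57, 3.14, 3.14, 3.14, 3.14, 3.14].

### API

Orientations are given as a rotation vector (axis times angle).
In Python, from workcell import * gives the robot as it stands. The module is installed in compiled form; this text tells all that it offers.
- The arm moves only by the shell command python3 -m inch 'ROWS' [FORCE]. ROWS is JSON, a list of rows, each a list of 3 entries, a list of its own where there are three numbers: the shift along the tool's x, y, z in cm, then the turn about the tool's z in rad, then the gripper command: -1 is shut, 1 is fully open, values between are in proportion. In form: [[[x, y, z], spin, gripper], ...]. A call has 1 to 12 rows; each row shifts and turns the commanded pose from where the row before left it, along the tool's axes as they then stand; what a row does not reach is not made up. A row lasts 1/10 s, in which the tool goes at most 50 mm and 8.59 degrees, less where a joint would pass 70% of its speed; a pose out of reach is approached as far as the arm can. A call is refused whole if a number of a shift passes 5 or a number of a turn 0.15, either way. A call with a gripper value outside its range is refused whole. The fingers move at their own pace and stop on an object; FORCE is the grip in N (left out, the last holds). Time passes only in rows, so rows that do not move let the fingers close. It gives the time, the measured TCP pose, the force and the opening at its end, in the units of the state.
- observe(): the state, without advancing time (a new reading comes with each control period).
- camera(name): name is "scene" or "side" or "wrist"; returns a dict with "image" (384x512x3 uint8, red, green, blue), "range_z" (384x512 float32, m along the optical axis (not along the pixel's ray), 0 where there is no reading), "fx", "fy", "cx", "cy" (pixels), "extrinsics" (4x4, takes a point from world to camera coordinates). Camera axes: x right, y down, z forward; pixel columns grow to the right and rows downward; lengths in m; the calibration is good to about 2 mm. A picture is of the moment at which its call begins.
- finish_job(): hands the job in, once; it reports no verdict.
Trained networks look in a picture, given as the dict that the camera call returned (one of the last four; its "shot" number tells which), for a name from the list of things; names that differ only in an ending like _2 or _b are one class to them, and where a whole thing is asked for, a point or a joint stands for the part that bears it (a point fixed in the world has none). Each returns a list of dicts, best first, with "score" (0 to 1); they miss things now and then, are a little off and sometimes report something else, mostly with a low value. They report only what shows in the picture. A call takes as long as a camera call. They do not tell look-alikes from the thing itself.
- recognise(picture, thing): "uv" ([column, row] in pixels, amid what is visible of it).
- outline_of(picture, thing): "pixels" (384x512 bool, what is visible of it) and "uv" ([column, row] in pixels, amid what is visible of it).
- place_of(picture, thing): "uv" ([column, row] in pixels: a listed point, or the origin of a listed thing).
The state is a dict: "clock": time; "joint_pos": joint angles; "joint_vel": joint speeds; "tau": joint torques, N m; "ee_pos": TCP position; "tcp_rot": TCP orientation; "ft_force": force on the tool from outside, world axes, zero at the start; "torque": the same for the moment, N m; "grip_width": opening from 0.0 (shut) to 1.0 (fully open).
Only numpy, scipy, OpenCV 4.12 (cv2) and the standard library are available. Lean on these libraries where they do the work, as an engineer would, in place of code of your own. Each camera call takes 0.05 s, during which the arm holds its last target.

## Working session

There is one attempt and no reset: what is moved stays moved. The work goes in short steps, Python scripts to look and compute and a shell command to move; the robot and the scene stay as the last step left them, time stands still between calls to the robot, and variables do not carry over. Pictures are saved under pics/ and viewed, and the job is handed in when it is done.

```bash
mkdir -p pics; cat > h.py <<'E'
from workcell import *
import numpy as np, cv2
from scipy.spatial.transform import Rotation as R
def save(p,name,crop=None,s=1.5):
    im=p["image"][:,:,::-1]
    if crop: u0,v0,u1,v1=crop; im=im[v0:v1,u0:u1]
    im=cv2.resize(im,None,fx=s,fy=s,interpolation=cv2.INTER_CUBIC); cv2.imwrite(f"pics/{name}.png",im)
def ray(p,uv):
    E=np.array(p["extrinsics"]);Rm=E[:3,:3];t=E[:3,3]
    d=Rm.T@np.array([(uv[0]-p["cx"])/p["fx"],(uv[1]-p["cy"])/p["fy"],1]); return -Rm.T@t,d
def atz(p,uv,z):
    c,d=ray(p,uv); return c+d*(z-c[2])/d[2]
def proj(p,X):
    E=np.array(p["extrinsics"]);q=E[:3,:3]@np.array(X)+E[:3,3]; return np.array([p["fx"]*q[0]/q[2]+p["cx"],p["fy"]*q[1]/q[2]+p["cy"]])
def cloud(p):
    E=np.array(p["extrinsics"]);z=p["range_z"];v,u=np.mgrid[:384,:512]
    P=np.stack([(u-p["cx"])/p["fx"]*z,(v-p["cy"])/p["fy"]*z,z],-1)
    return (P-E[:3,3])@E[:3,:3]
E
python3 - <<'E'
from h import *
s=observe();print({k:np.round(v,3) for k,v in s.items()})
for n in ["scene","side","wrist"]:
    p=camera(n);save(p,n+"0"); print(n,np.round(ray(p,(p["cx"],p["cy"])),3))
    for t in ["turntable","stud","handle","tbar","jug","lens","camera","bracket"]:
        print(t,[(np.round(r["uv"]),round(r["score"],2)) for r in place_of(p,t)][:4])
E
```

```text
{'clock': np.float64(0.0), 'joint_pos': array([ 1.211,  0.629,  0.038,  1.518, -0.027,  0.996, -0.02 ]), 'joint_vel': array([-0.001, -0.   ,  0.001, -0.001, -0.   , -0.   ,  0.   ]), 'tau': array([-0.0000e+00, -5.4973e+01,  1.1440e+00, -1.8664e+01, -5.2000e-02,
        2.4000e-02,  0.0000e+00]), 'ee_pos': array([ 0.188, -0.622,  0.205]), 'tcp_rot': array([-3.106e+00, -4.600e-01,  1.000e-03]), 'ft_force': array([ 0.016, -0.404,  0.002]), 'torque': array([-0.012, -0.017,  0.021]), 'grip_width': np.float64(1.001)}
scene [[ 1.048  0.98   0.8  ]
 [-0.389 -0.744 -0.542]]
turntable [(array([254., 218.]), 0.92)]
stud [(array([240., 214.]), 0.61)]
handle []
tbar []
jug [(array([253., 205.]), 0.92), (array([164., 212.]), 0.8), (array([350., 275.]), 0.57)]
lens [(array([216., 162.]), 0.61)]
camera [(array([211., 177.]), 0.88)]
bracket [(array([281., 227.]), 0.79)]
side [[ 0.482 -0.781  0.933]
 [ 0.061  0.703 -0.709]]
turntable [(array([259., 224.]), 0.74)]
stud [(array([275., 192.]), 0.87)]
handle []
tbar [(array([238., 170.]), 0.4), (array([286., 312.]), 0.37)]
jug [(array([352., 250.]), 0.95), (array([259., 216.]), 0.81)]
lens [(array([281., 270.]), 0.73)]
camera [(array([285., 311.]), 0.56)]
bracket [(array([241., 200.]), 0.82)]
wrist [[ 0.262 -0.6    0.385]
 [-0.25  -0.078 -0.965]]
turntable []
stud []
handle []
tbar []
jug []
lens []
camera []
bracket []
```

View pics/scene0.png

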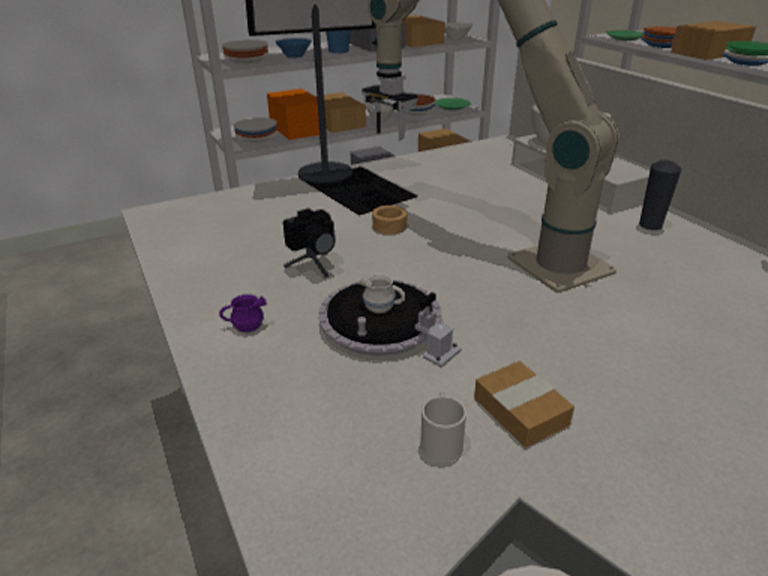

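View pics/side0.png

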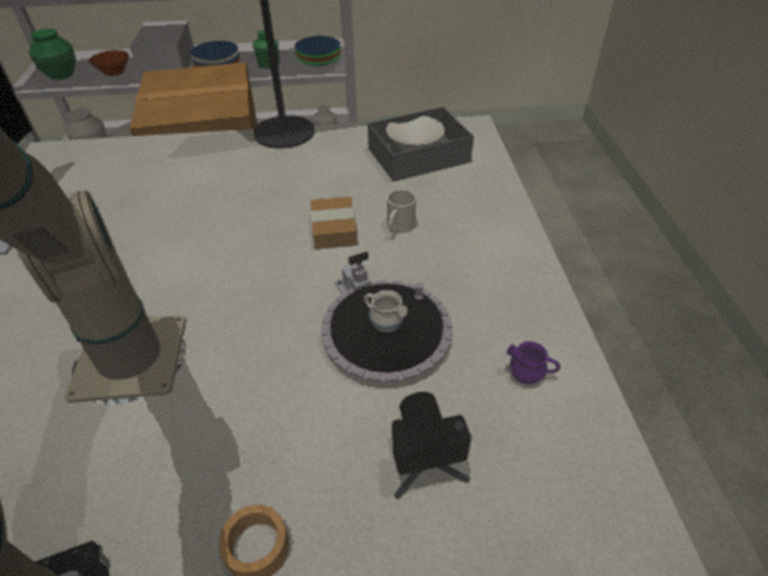

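The white jug with blue bands stands on the platter: scene (253,197), side (258,208). The purple jug at scene (164,209) and side (352,242) is the look-alike. The T-bar is at side (239,172), the stud at side (279,196) and the lens at side (281,270). Next I'll measure these and check an enlarged crop.

```bash
cat > m.py <<'E'
from h import *
p=camera("side");q=camera("scene")
save(p,"sidecrop",(200,150,330,350),3); save(q,"scenecrop",(180,130,320,260),4.5)
def tri(a,ua,b,ub):
    A=[];B=[]
    c1,d1=ray(a,ua);c2,d2=ray(b,ub);d1/=np.linalg.norm(d1);d2/=np.linalg.norm(d2)
    M=sum(np.eye(3)-np.outer(d,d) for d in(d1,d2));v=sum((np.eye(3)-np.outer(d,d))@c for c,d in((c1,d1),(c2,d2)))
    x=np.linalg.solve(M,v);return x,np.linalg.norm(np.cross(x-c1,d1))
for n,pp in(("side",p),("scene",q)):
    C=cloud(pp);ok=pp["range_z"]>0
    print(n,"table z",np.median(C[ok&(abs(C[...,2])<.02)][:,2]))
    o=outline_of(pp,"turntable")[0]["pixels"]
    P=C[o&ok]; 
    # platter outline black, z~.044
    from scipy.optimize import least_squares
    im=pp["image"].astype(int).sum(-1)
    D=C[ok&(abs(C[...,2]-.044)<.006)&(im<110)]; 
    D=D[np.hypot(*(D-np.median(D,0))[:,:2].T)<.15]
    c,r=cv2.minEnclosingCircle(D[:,:2].astype(np.float32)); print("platter enclosing",c,r,len(D),D[:,2].mean())
    for t in ["turntable","stud","tbar","jug","lens","camera","bracket","mug","carton","tape_roll","handle"]:
        z={"stud":.069,"tbar":.122,"lens":.103}.get(t,.044 if t=="jug" else 0)
        print(t,[(np.round(atz(pp,r["uv"],z),3),round(r["score"],2)) for r in place_of(pp,t)][:3])
E
python3 m.py
```

```text
side table z -0.0003164095980000213
platter enclosing (0.5512953400611877, -0.006001584697514772) 0.11773078888654709 1494 0.0434320334735428
turntable [(array([0.545, 0.001, 0.   ]), 0.55), (array([ 0.451,  0.365, -0.   ]), 0.49)]
stud [(array([0.632, 0.069, 0.069]), 0.65)]
tbar []
jug [(array([ 0.804, -0.167,  0.044]), 0.76)]
lens [(array([ 0.59 , -0.25 ,  0.103]), 0.95), (array([0.455, 0.252, 0.103]), 0.45)]
camera []
bracket [(array([0.492, 0.107, 0.   ]), 0.63)]
mug [(array([ 0.634,  0.406, -0.   ]), 0.92)]
carton [(array([0.463, 0.381, 0.   ]), 0.92), (array([ 0.593, -0.316,  0.   ]), 0.52)]
tape_roll [(array([ 0.291, -0.416,  0.   ]), 0.71)]
handle []
scene table z 0.00114939664219947
platter enclosing (0.5510112643241882, 0.00706398906186223) 0.12042468786239624 1524 0.04444303283617973
turntable [(array([0.56 , 0.008, 0.   ]), 0.92), (array([ 0.499, -0.428,  0.   ]), 0.67), (array([0.612, 0.386, 0.   ]), 0.43)]
stud [(array([0.625, 0.071, 0.069]), 0.94), (array([ 0.558, -0.294,  0.069]), 0.29), (array([0.558, 0.024, 0.069]), 0.2)]
tbar [(array([0.496, 0.119, 0.122]), 0.64)]
jug [(array([ 0.84 , -0.075,  0.044]), 0.98), (array([ 0.536, -0.011,  0.044]), 0.76)]
lens [(array([ 0.577, -0.237,  0.103]), 0.64), (array([ 0.403, -0.241,  0.103]), 0.32)]
camera [(array([ 0.592, -0.313,  0.   ]), 0.86)]
bracket [(array([0.507, 0.126, 0.   ]), 0.64)]
mug [(array([0.615, 0.391, 0.   ]), 0.61)]
carton [(array([0.442, 0.375, 0.   ]), 0.75)]
tape_roll [(array([ 0.295, -0.41 ,  0.   ]), 0.61)]
handle []
```

View pics/sidecrop.png

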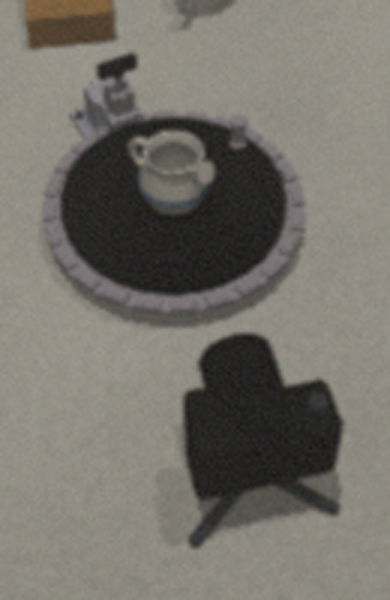

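View pics/scenecrop.png

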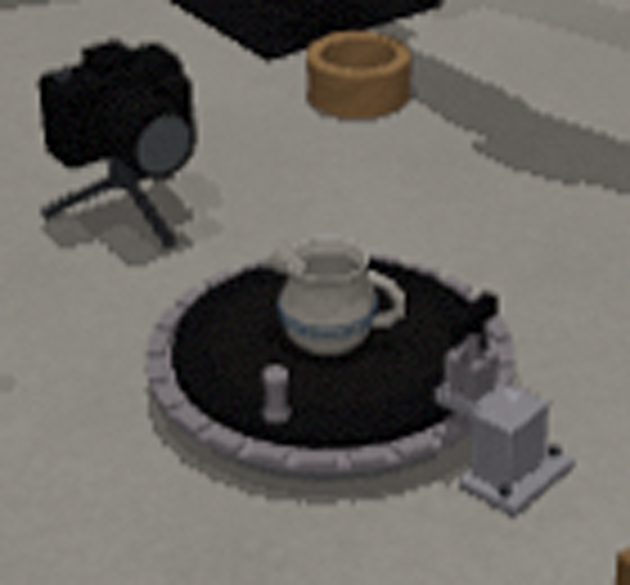

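The crop confirms the white jug with blue bands on the platter, with its spout now pointing roughly towards +x. I'll raise the wrist camera over the turntable to measure more closely.

```bash
python3 -m inch '[[[1,-1,-2],0,1],[[2.3,-2.5,-2],0,1],[[2.3,-2.5,-2],0,1],[[2.3,-2.5,-2],0,1],[[2.3,-2.5,-1],0,1],[[2.3,-2.5,-1],0,1],[[2.3,-2.5,-1],0,1],[[2.3,-2.5,-1],0,1],[[2.3,-2.5,-1],0,1],[[2.3,-2.5,-1],0,1],[[2.3,-2.5,-1],0,1],[[2.3,-2.5,0],0,1]]'
python3 -m inch '[[[2.3,-2.5,0],0,0],[[2.3,-2.5,0],0,0],[[2.3,-2.5,0],0,0],[[2.3,-2.5,0],0,0],[[2.3,-2.5,0],0,0],[[2.3,-2.5,0],0,0],[[2.3,-2.5,0],0,0],[[2.3,-2.5,0],0,0],[[0,0,0],0,0],[[0,0,0],0,0]]'
cat > w.py <<'E'
from h import *
import sys
p=camera("wrist");save(p,sys.argv[1]);s=observe();print(np.round(s["ee_pos"],4),np.round(R.from_rotvec(s["tcp_rot"]).as_matrix(),3).tolist(),np.round(s["joint_pos"],2),s["grip_width"],s["ft_force"])
for t in ["turntable","stud","tbar","jug","lens","camera","bracket"]:
    z={"stud":.069,"tbar":.122,"lens":.103}.get(t,.044 if t=="jug" else 0)
    print(t,[(np.round(r["uv"]),np.round(atz(p,r["uv"],z),3),round(r["score"],2)) for r in place_of(p,t)][:3])
C=cloud(p);np.savez("wr.npz",C=C,im=p["image"],rz=p["range_z"],E=p["extrinsics"],K=[p["fx"],p["fy"],p["cx"],p["cy"]])
E
python3 w.py wr1
```

```text
clock: 3.85
ee_pos: [0.3586, -0.2724, 0.357]
tcp_rot: [3.106, 0.459, 0.004]
ft_force: [1.3, -0.0, 1.2]
grip_width: 1.0
clock: 4.85
ee_pos: [0.4756, -0.0284, 0.3554]
tcp_rot: [3.107, 0.462, -0.001]
ft_force: [0.3, -0.7, -0.3]
grip_width: 0.499
[ 0.4753 -0.0294  0.3554] [[0.957, 0.289, -0.001], [0.289, -0.957, -0.001], [-0.001, 0.001, -1.0]] [ 0.21  0.23 -0.27  1.75  0.07  1.17 -1.35] 0.5000354612569455 [ 0.01370408 -0.16634258 -0.19024626]
turntable []
stud [(array([228.,  36.]), array([0.629, 0.067, 0.069]), 0.81)]
tbar [(array([151., 110.]), array([0.504, 0.131, 0.122]), 0.75)]
jug []
lens [(array([430., 136.]), array([ 0.583, -0.243,  0.103]), 0.63)]
camera [(array([440., 140.]), array([ 0.589, -0.319,  0.   ]), 0.83)]
bracket [(array([182., 116.]), array([0.497, 0.12 , 0.   ]), 0.74)]
```

View pics/wr1.png

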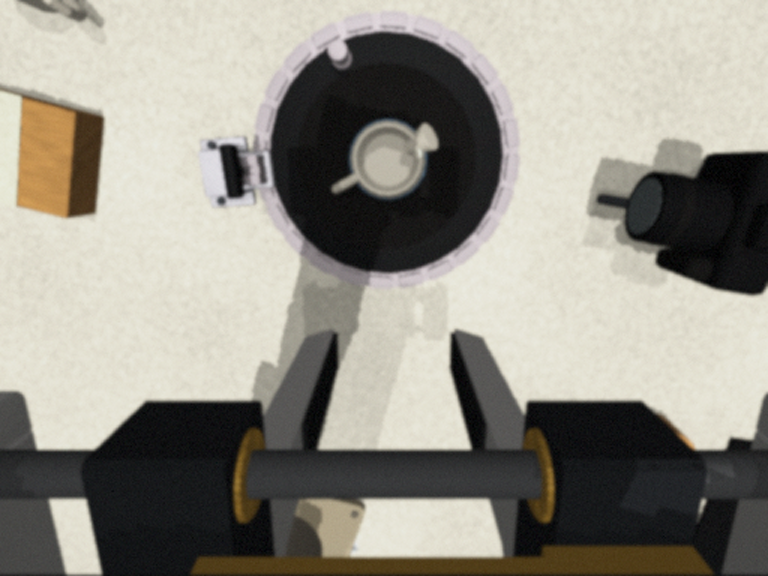

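The wrist view is clear. The T-bar is at (154,115), the stud head at (226,34), the jug at (259,105) with its spout tip at (284,91) and handle end at (224,125), and the lens front glass at (431,137). Now I'll fit the geometry.

```bash
python3 - <<'E'
from h import *
d=np.load("wr.npz");C=d["C"];im=d["im"].astype(int);K=d["K"];p=dict(fx=K[0],fy=K[1],cx=K[2],cy=K[3],extrinsics=d["E"])
print("table",np.median(C[20:60,420:500,2]))
# platter contour
g=im.sum(-1);print([g[100,c] for c in range(172,196,2)],[g[150,c] for c in range(240,330,10)])
m=((g<200)).astype(np.uint8); m[:, :178]=0;m[190:]=0;m[:,340:]=0;m[:15]=0
n,l,st,ce=cv2.connectedComponentsWithStats(m);k=1+np.argmax(st[1:,4]);mm=(l==k).astype(np.uint8)
ct=max(cv2.findContours(mm,0,1)[0],key=len)[:,0]
X=np.array([atz(p,u+0.0,.044)[:2] for u in ct])
from scipy.optimize import least_squares
r=least_squares(lambda q:np.hypot(X[:,0]-q[0],X[:,1]-q[1])-.121,[.55,0],loss="soft_l1",f_scale=.002);c=r.x;print("centre",c,"med rad",np.median(np.hypot(*(X-c).T)))
# tbar
cr=np.zeros_like(g,bool);cr[90:140,140:170]=1
tb=cr&(g<200)&(C[...,2]>.105)&(C[...,2]<.15); v,u=np.nonzero(tb);print("tb",len(u),u.mean(),v.mean(),"z",np.percentile(C[tb][:,2],[10,50,90]))
(rc,(w,h),a)=cv2.minAreaRect(np.stack([u,v],1).astype(np.float32));print(rc,w,h,a)
T=C[tb&(C[...,2]>.122)];print(T.mean(0)); 
def pca(P): 
    e,V=np.linalg.eigh(np.cov(P[:,:2].T));return np.degrees(np.arctan2(V[1,1],V[0,1])),np.sqrt(e*12)
print("tbar dir",pca(T))
sp=lambda b:np.round((np.hypot(*(b[:2]-c)),np.degrees(np.arctan2(*(b[:2]-c)[::-1]))),4)
print("tbar polar",sp(T.mean(0)))
# head top
H=cr|(np.add.outer(np.arange(384)*0,np.arange(512))<182)&cr
hh=np.zeros_like(g,bool);hh[85:140,130:183]=1
zz=C[hh][:,2];print(np.histogram(zz,bins=np.arange(0,.15,.006)))
st_=np.zeros_like(g,bool);st_[20:50,212:240]=1;S=C[st_&(C[...,2]>.07)];print("stud",len(S),S.mean(0) if len(S) else 0,sp(S.mean(0)))
# jug
dist=np.hypot(C[...,0]-c[0],C[...,1]-c[1]);J=(C[...,2]>.06)&(dist<.075);P=C[J];print("jug",len(P),P[:,2].max())
hi=P[P[:,2]>.1];(cc,rr)=cv2.minEnclosingCircle(hi[:,:2].astype(np.float32));print("top circle",cc,rr)
for nme,uv,z in(("spout",(284,91),.11),("hand",(224,125),.085)):
    i=(int(uv[1]),int(uv[0]));print(nme,C[i],sp(atz(p,uv,z)))
d2=np.hypot(*(P[:,:2]-c).T);far=P[d2>.040];
for b in range(-180,180,10):
    a=np.degrees(np.arctan2(*(far[:,:2]-c).T[::-1]));k=(a>=b)&(a<b+10)
    if k.sum():print(b,k.sum(),far[k][:,2].mean().round(3),np.hypot(*(far[k][:,:2]-c).T).max().round(3))
ln=np.zeros_like(g,bool);ln[110:165,410:450]=1;L=C[ln&(C[...,2]>.06)];print("lens front",L.mean(0))
E
```

```text
table 0.0015172217725059507
[np.int64(431), np.int64(467), np.int64(489), np.int64(428), np.int64(227), np.int64(104), np.int64(90), np.int64(74), np.int64(74), np.int64(84), np.int64(62), np.int64(43)] [np.int64(49), np.int64(51), np.int64(70), np.int64(77), np.int64(55), np.int64(75), np.int64(94), np.int64(99), np.int64(465)]
centre [5.47959291e-01 3.70847742e-04] med rad 0.1173386965607679
tb 382 154.9109947643979 113.31937172774869 z [0.12064955 0.13050332 0.13212699]
(155.70269775390625, 113.21621704101562) 34.52378845214844 12.823122024536133 80.53767395019531
[0.50253508 0.124322   0.1298945 ]
tbar dir (np.float64(-158.19577789340872), array([0.01083957, 0.04199469]))
tbar polar [  0.132  110.1263]
(array([566, 318,  78,   5,  62, 227,  15,  50,   9, 186, 463,  21,  20,
        61, 137,  50,   7,   1,  12,  29,  56, 304,  49,   0]), array([0.   , 0.006, 0.012, 0.018, 0.024, 0.03 , 0.036, 0.042, 0.048,
       0.054, 0.06 , 0.066, 0.072, 0.078, 0.084, 0.09 , 0.096, 0.102,
       0.108, 0.114, 0.12 , 0.126, 0.132, 0.138, 0.144]))
stud 161 [0.62556904 0.06773034 0.09271024] [ 0.1028 40.9556]
jug 39201 0.5353418132436525
top circle (0.5286039113998413, -0.005588123574852943) 0.06392595171928406
spout [ 0.57826097 -0.02733426  0.11888541] [ 4.18000e-02 -4.23284e+01]
hand [0.51195487 0.03804444 0.09709139] [5.370000e-02 1.336032e+02]
-180 3358 0.453 0.075
-170 1715 0.473 0.059
-160 1760 0.474 0.061
-150 1896 0.474 0.064
-140 4047 0.47 0.075
-130 6075 0.475 0.075
-120 3425 0.472 0.075
-70 1 0.113 0.044
-60 34 0.114 0.05
-50 40 0.112 0.05
-40 37 0.113 0.05
-30 3 0.116 0.045
120 3 0.103 0.044
130 62 0.1 0.058
140 282 0.469 0.075
150 2874 0.471 0.075
160 5366 0.474 0.075
170 6165 0.461 0.074
lens front [ 0.57764319 -0.24315105  0.11630984]
```

```bash
python3 - <<'E'
import numpy as np,cv2
d=np.load("wr.npz");im=d["im"][:,:,::-1]
a=cv2.resize(im[70:150,120:320],None,fx=4,fy=4,interpolation=cv2.INTER_CUBIC);cv2.imwrite("pics/c1.png",a)
E
```

```text
(no output)
```

View pics/c1.png

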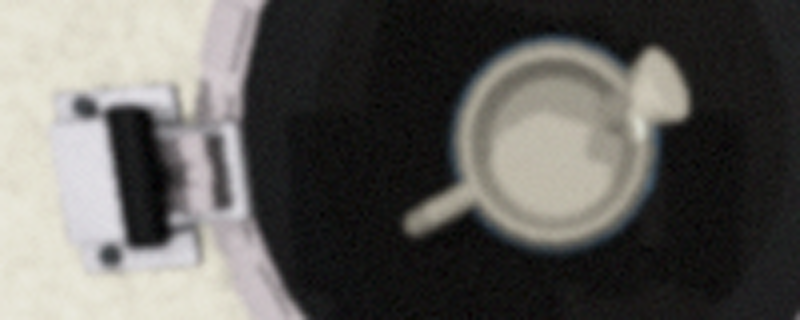

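The T-bar axis is at about (0.502, 0.1245), its bar runs along about 21.8°, and the turntable yaw is about 6.5°. I'll go above the T-bar, align with it, and look again.

```bash
python3 -m inch '[[[1.4,-2.8,2],0,0],[[1.4,-2.8,2.5],0,0],[[1.4,-2.8,2.5],0,0],[[1.4,-2.8,2.5],0,0],[[1.4,-2.8,2.5],0,0],[[0,0,2],-0.085,0],[[0,0,0],0,0],[[0,0,0],0,0]]'
python3 w.py wr2
```

```text
clock: 6.05
ee_pos: [0.5023, 0.125, 0.2157]
tcp_rot: [3.086, 0.587, -0.001]
ft_force: [-0.3, -0.6, 0.5]
grip_width: 0.503
[0.5028 0.1249 0.2164] [[0.93, 0.367, 0.001], [0.367, -0.93, -0.0], [0.001, 0.001, -1.0]] [-0.07  0.44 -0.33  1.86  0.18  0.87 -1.68] 0.4991251771961342 [-0.18014023  0.19226702  1.33652666]
turntable [(array([358., 168.]), array([0.551, 0.007, 0.   ]), 0.95)]
stud [(array([357.,  87.]), array([0.629, 0.071, 0.069]), 0.96)]
tbar [(array([256., 189.]), array([0.505, 0.131, 0.122]), 0.57)]
jug [(array([375., 176.]), array([0.551, 0.   , 0.044]), 0.86)]
lens []
camera []
bracket [(array([258., 170.]), array([0.499, 0.129, 0.   ]), 0.84)]
```

View pics/wr2.png

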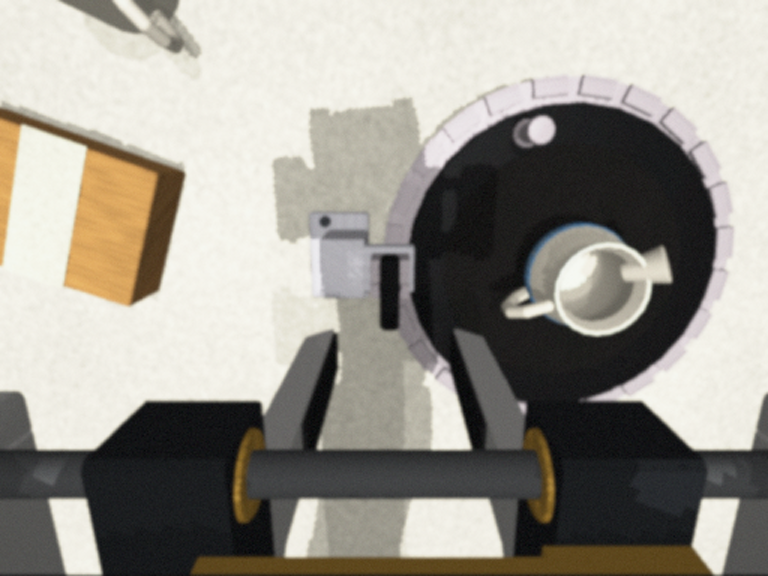

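The T-bar shows at (260,194), vertical in the picture and so aligned with the jaws, in the middle between the fingers. I'll work out its centre.

```bash
cat > tb.py <<'E'
from h import *
d=np.load("wr.npz");C=d["C"];im=d["im"].astype(int);K=d["K"];p=dict(fx=K[0],fy=K[1],cx=K[2],cy=K[3],extrinsics=d["E"])
g=im.sum(-1);cr=np.zeros_like(g,bool);cr[160:225,245:275]=1
tb=cr&(g<200)&(C[...,2]>.12)&(C[...,2]<.15);T=C[tb]
a,b=np.nonzero(tb);print(len(T),b.mean(),a.mean(),b.min(),b.max(),a.min(),a.max(),np.percentile(T[:,2],[5,50,95]))
top=T[T[:,2]>.127];(rc,wh,an)=cv2.minAreaRect(top[:,:2].astype(np.float32)*1000);print("top",rc,wh,an,top.mean(0))
for uv in[(260,168),(260,219),(254,194),(266,194),(b.mean(),a.mean())]:print(uv,atz(p,uv,.131).round(4))
h=np.zeros_like(g,bool);h[140:200,205:278]=1
z=C[h&(g>250)][:,2];H=np.histogram(z,bins=np.arange(.05,.12,.003));print(H)
E
python3 tb.py
```

```text
590 259.4627118644068 194.5728813559322 253 266 170 219 [0.12887699 0.13124923 0.13243827]
top (501.9386291503906, 126.85130310058594) (43.878211975097656, 11.802263259887695) 22.45494842529297 [0.50257528 0.12719951 0.13120473]
(260, 168) [0.5261 0.1359 0.131 ]
(260, 219) [0.4817 0.1185 0.131 ]
(254, 194) [0.502  0.1322 0.131 ]
(266, 194) [0.506  0.1222 0.131 ]
(np.float64(259.4627118644068), np.float64(194.5728813559322)) [0.5033 0.1275 0.131 ]
(array([  28,   27,   61, 1393,   80,   23,    2,   11,    3,    8,    9,
         22,   94,  202,    1,    0,    0,    0,    0,    0,    0,    0,
          0]), array([0.05 , 0.053, 0.056, 0.059, 0.062, 0.065, 0.068, 0.071, 0.074,
       0.077, 0.08 , 0.083, 0.086, 0.089, 0.092, 0.095, 0.098, 0.101,
       0.104, 0.107, 0.11 , 0.113, 0.116, 0.119]))
```

```bash
python3 -m inch '[[[0.06,-0.17,2],-0.01,0],[[0,0,3],0,0],[[0,0,3],0,0],[[0,0,2],0,0],[[0,0,0.8],0,0],[[0,0,0.3],0,0],[[0,0,0],0,0],[[0,0,0],0,0]]'
python3 w.py wr3 | head -1
```

```text
clock: 7.25
ee_pos: [0.5029, 0.1278, 0.1055]
tcp_rot: [-3.082, -0.607, -0.003]
ft_force: [-0.2, -0.6, -0.3]
grip_width: 0.5
[0.5029 0.1278 0.1055] [[0.925, 0.379, 0.002], [0.379, -0.925, 0.001], [0.002, 0.0, -1.0]] [-0.12  0.6  -0.27  1.97  0.27  0.6  -1.75] 0.5011362849954146 [-0.05703253  0.13413421 -0.03063394]
```

View pics/wr3.png

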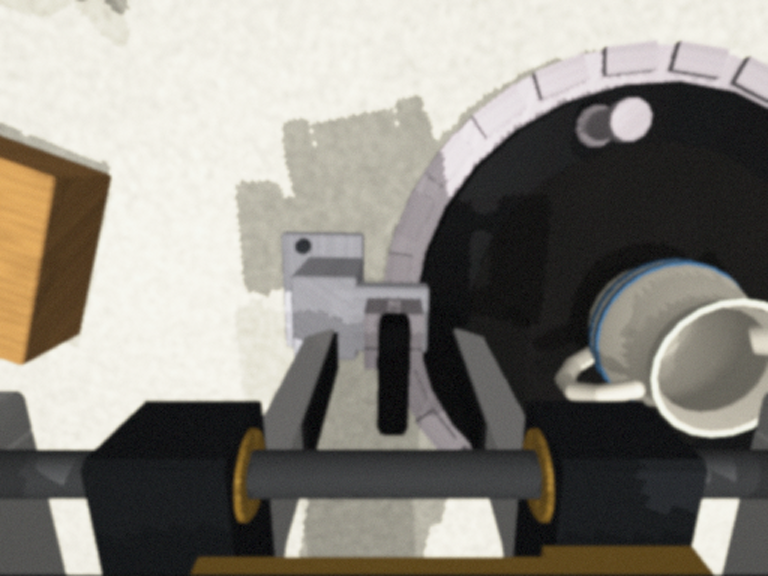

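The bar, centred at (263,249), sits midway between the finger tips (225 and 303), so I'll close gently.

```bash
python3 -m inch '[[[0,0,0],0,-0.4],[[0,0,0],0,-0.6],[[0,0,0],0,-0.7],[[0,0,0],0,-1],[[0,0,0],0,-1],[[0,0,0],0,-1],[[0,0,0],0,-1]]' 8
python3 w.py wr4 | head -1;python3 -c "
from workcell import *;s=observe();print(s['ft_force'],s['torque'])"
```

```text
clock: 8.35
ee_pos: [0.502, 0.1276, 0.1045]
tcp_rot: [-3.082, -0.607, 0.0]
ft_force: [-0.1, 0.4, -0.1]
grip_width: 0.126
[0.502  0.1276 0.1045] [[0.925, 0.379, -0.0], [0.379, -0.925, 0.0], [-0.0, -0.0, -1.0]] [-0.12  0.6  -0.27  1.98  0.27  0.6  -1.75] 0.12378856405171838 [ 0.34442543 -0.33026491 -0.00152855]
[-0.45805728 -0.01733724 -0.28217482] [ 0.06018978 -0.01973492 -0.00713771]
```

It has gripped 11.7 mm of bar with no side force. I'll firm up the grip and lift in small steps, watching the pull.

```bash
python3 -m inch '[[[0,0,0],0,-1],[[0,0,0],0,-1],[[0,0,-0.2],0,-1],[[0,0,-0.2],0,-1],[[0,0,0],0,-1]]' 30
python3 -m inch '[[[0,0,-0.2],0,-1],[[0,0,-0.2],0,-1],[[0,0,0],0,-1]]'
python3 -m inch '[[[0,0,-0.1],0,-1],[[0,0,0],0,-1]]'
```

```text
clock: 9.25
ee_pos: [0.5019, 0.1276, 0.1084]
tcp_rot: [-3.082, -0.607, 0.0]
ft_force: [-0.2, 1.2, -4.6]
grip_width: 0.123
clock: 9.55
ee_pos: [0.5019, 0.1275, 0.1126]
tcp_rot: [3.082, 0.607, -0.0]
ft_force: [0.9, 0.7, -5.8]
grip_width: 0.125
clock: 9.75
ee_pos: [0.5019, 0.1275, 0.1135]
tcp_rot: [3.082, 0.607, -0.0]
ft_force: [0.2, 1.2, -6.7]
grip_width: 0.123
```

```bash
for i in 1 2 ; do python3 -m inch '[[[0,0,-0.05],0,-1],[[0,0,-0.05],0,-1],[[0,0,0],0,-1]]' | grep -E 'ee_pos|ft_f'; done; python3 -m inch '[[[0,0,-0.05],0,-1],[[0,0,0],0,-1]]' | grep -E 'ee_pos|ft_f'
```

```text
ee_pos: [0.5019, 0.1276, 0.1145]
ft_force: [0.0, 0.6, -6.8]
ee_pos: [0.502, 0.1275, 0.1155]
ft_force: [0.8, 0.0, -6.8]
ee_pos: [0.502, 0.1275, 0.116]
ft_force: [0.1, 0.7, -7.1]
```

```bash
python3 -m inch '[[[0,0,-0.05],0,-1],[[0,0,0],0,-1]]' | grep -E 'ee_pos|ft_f'; python3 -m inch '[[[0,0,-0.05],0,-1],[[0,0,0],0,-1]]' | grep -E 'ee_pos|ft_f'
```

```text
ee_pos: [0.502, 0.1276, 0.1165]
ft_force: [0.7, 0.8, -6.9]
ee_pos: [0.502, 0.1276, 0.117]
ft_force: [0.5, 0.2, -7.3]
```

```bash
python3 -m inch '[[[0,0,-0.05],0,-1],[[0,0,0],0,-1]]' | grep -E 'ee_pos|ft_f'
```

```text
ee_pos: [0.502, 0.1276, 0.1175]
ft_force: [0.2, 0.5, -6.3]
```

```bash
python3 -m inch '[[[0,0,-0.03],0,-1],[[0,0,0],0,-1]]' | grep -E 'ee_pos|ft_f'
```

```text
ee_pos: [0.502, 0.1275, 0.1178]
ft_force: [0.3, 0.6, -7.2]
```

```bash
python3 -m inch '[[[0,0,-0.05],0,-1],[[0,0,0],0,-1]]' | grep -E 'ee_pos|ft_f'
```

```text
ee_pos: [0.5019, 0.1275, 0.1178]
ft_force: [0.6, 0.7, -13.6]
```

```bash
python3 -m inch '[[[0,0,-0.05],0,-1],[[0,0,0],0,-1]]' | grep -E 'ee_pos|ft_f'
```

```text
ee_pos: [0.5018, 0.1275, 0.1179]
ft_force: [2.6, 1.1, -22.6]
```

```bash
python3 -m inch '[[[0,0,-0.05],0,-1],[[0,0,0],0,-1]]' | grep -E 'ee_pos|ft_f'
```

```text
ee_pos: [0.5017, 0.1274, 0.118]
ft_force: [3.8, 1.9, -28.7]
```

```bash
python3 w.py wr5 | head -1
```

```text
[0.5017 0.1274 0.118 ] [[0.925, 0.379, -0.001], [0.379, -0.925, 0.0], [-0.001, -0.001, -1.0]] [-0.11  0.58 -0.28  1.96  0.26  0.63 -1.74] 0.1270192178450945 [  3.51519609   2.2897118  -27.21224407]
```

View pics/wr5.png

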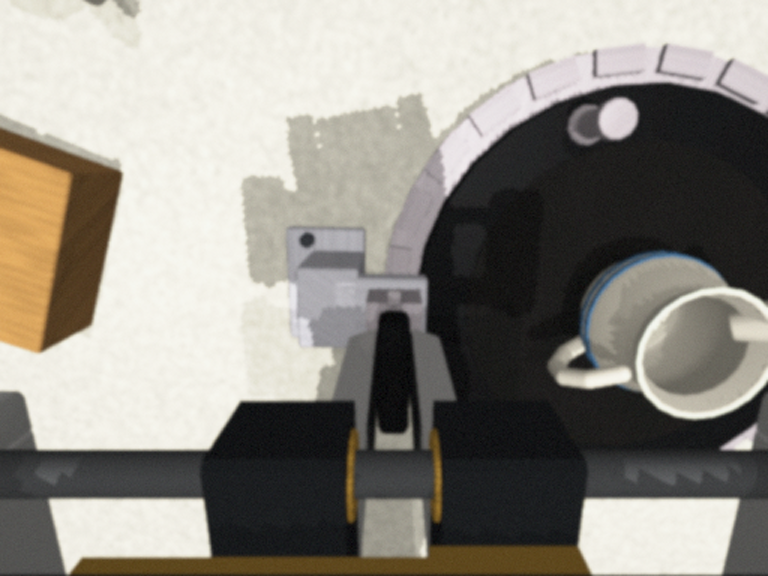

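I chained the last three calls and pushed against the stop harder than I meant to. The pull peaked at 28.7 N, of which about 6 N is spring, leaving about 22 N on the stop. The stop is at TCP z≈0.1178, so I'll back off to mid-window (0.1169).

```bash
python3 -m inch '[[[0,0,0.12],0,-1],[[0,0,0.12],0,-1],[[0,0,0],0,-1],[[0,0,0],0,-1]]'; python3 -c "
from workcell import *;s=observe();print(s['ee_pos'],s['ft_force'],s['torque'])"
```

```text
clock: 12.75
ee_pos: [0.5021, 0.1276, 0.1176]
tcp_rot: [3.082, 0.607, 0.001]
ft_force: [-0.6, 0.9, -6.3]
grip_width: 0.124
[0.50212605 0.12759641 0.11758089] [-0.63426998  0.89345025 -6.33277391] [ 0.06358304  0.19171034 -0.03068412]
```

```bash
python3 -m inch '[[[0,0,0.05],0,-1],[[0,0,0],0,-1],[[0,0,0],-0.04,-1],[[0,0,0],-0.04,-1],[[0,0,0],-0.04,-1],[[0,0,0],0,-1]]'; python3 -c "
from workcell import *;s=observe();print(s['ee_pos'],s['ft_force'],s['torque'])"
```

```text
clock: 13.35
ee_pos: [0.5021, 0.1277, 0.1164]
tcp_rot: [-3.039, -0.793, -0.0]
ft_force: [-0.7, 0.9, -7.0]
grip_width: 0.127
[0.5021095  0.12770291 0.11638114] [-0.67464736  0.91732041 -6.96870868] [0.22882058 0.19245057 0.00392609]
```

```bash
python3 -m inch '[[[0,0,-0.04],0,-1],[[0,0,0],0,-1],[[0,0,0],-0.04,-1],[[0,0,0],-0.04,-1],[[0,0,0],0,-1]]'; python3 -c "
from workcell import *;s=observe();print(s['ee_pos'],s['ft_force'],s['torque'])"
```

```text
clock: 13.85
ee_pos: [0.502, 0.1277, 0.1167]
tcp_rot: [-3.005, -0.914, 0.0]
ft_force: [-1.2, 1.5, -6.6]
grip_width: 0.125
[0.50199887 0.12771888 0.11674591] [-1.17612836  1.459406   -6.62080052] [0.34582286 0.21095416 0.02877092]
```

The torque is free at 0.2 rad, past the slot play, so the key is clear. I'll keep turning.

```bash
python3 -m inch '[[[0,0,0],-0.08,-1],[[0,0,0],-0.08,-1],[[0,0,0],-0.08,-1],[[0,0,0],-0.08,-1],[[0,0,0],-0.08,-1],[[0,0,0],0,-1]]'; python3 -c "
from workcell import *;s=observe();print(s['ee_pos'],s['ft_force'],s['torque'])"
```

```text
clock: 14.45
ee_pos: [0.5017, 0.128, 0.1167]
tcp_rot: [-2.764, -1.491, 0.0]
ft_force: [-2.0, 2.0, -6.0]
grip_width: 0.124
[0.50168085 0.12802894 0.11672556] [-1.95290798  1.95488274 -6.03627011] [0.66449809 0.53008937 0.06870334]
```

```bash
python3 -m inch '[[[0.01,-0.06,0],0,-1],[[0,0,0],-0.08,-1],[[0,0,0],-0.08,-1],[[0,0,0],-0.08,-1],[[0,0,0],-0.08,-1],[[0,0,0],-0.08,-1],[[0,0,0],0,-1]]'; python3 -c "
from workcell import *;s=observe();print(s['ee_pos'],s['ft_force'],s['torque'])"
```

```text
clock: 15.15
ee_pos: [0.5012, 0.1282, 0.1167]
tcp_rot: [-2.415, -2.009, 0.0]
ft_force: [-2.0, 2.5, -8.0]
grip_width: 0.124
[0.50115722 0.12822931 0.11666849] [-2.04086414  2.53523981 -7.98673472] [0.67952121 0.7272274  0.07682723]
```

```bash
python3 -m inch '[[[0.04,-0.05,0],0,-1],[[0,0,0],-0.08,-1],[[0,0,0],-0.08,-1],[[0,0,0],-0.08,-1],[[0,0,0],-0.08,-1],[[0,0,0],-0.08,-1],[[0,0,0],-0.08,-1],[[0,0,0],-0.08,-1],[[0,0,0],0,-1],[[0,0,0],0,-1]]'; python3 -c "
from workcell import *;s=observe();print(s['ee_pos'],s['ft_force'],s['torque'],s['joint_pos'][6])"
```

```text
clock: 16.15
ee_pos: [0.5005, 0.1282, 0.1165]
tcp_rot: [-1.768, -2.596, 0.002]
ft_force: [-3.8, 1.9, -8.4]
grip_width: 0.125
[0.50048619 0.12820043 0.11647553] [-3.79090969  1.86751133 -8.38976635] [0.6252806  1.02856662 0.0098458 ] -0.5533532193476808
```

Twist is now about 89°. I'll ease it down slowly into the notch, expecting rest at TCP z≈0.1125.

```bash
python3 -m inch '[[[0.04,-0.04,0],0,-1],[[0,0,0.04],0,-1],[[0,0,0.04],0,-1],[[0,0,0.04],0,-1],[[0,0,0.04],0,-1],[[0,0,0.04],0,-1],[[0,0,0],0,-1]]'|grep -E "ee|ft"; python3 -m inch '[[[0,0,0.04],0,-1],[[0,0,0.04],0,-1],[[0,0,0.04],0,-1],[[0,0,0],0,-1]]'; python3 -c "
from workcell import *;s=observe();print(s['ee_pos'],s['ft_force'],s['torque'],s['joint_pos'][6])"
```

```text
ee_pos: [0.5005, 0.1285, 0.1147]
ft_force: [-4.9, 1.2, -6.8]
clock: 17.25
ee_pos: [0.5006, 0.1285, 0.1135]
tcp_rot: [-1.765, -2.599, 0.001]
ft_force: [-4.0, 0.5, -6.3]
grip_width: 0.124
[0.50055044 0.12854752 0.11347785] [-3.99315276  0.4895007  -6.32468345] [ 0.09014883  1.1193171  -0.03822912] -0.5567034375441907
```

```bash
python3 -m inch '[[[0,0,0.04],0,-1],[[0,0,0.04],0,-1],[[0,0,0],0,-1]]'|grep -E "ee|ft"; python3 -m inch '[[[0,0,0.04],0,-1],[[0,0,0],0,-1]]'|grep -E "ee|ft"; python3 -m inch '[[[0,0,0.04],0,-1],[[0,0,0],0,-1],[[0,0,0],0,-1]]'
```

```text
ee_pos: [0.5006, 0.1285, 0.1127]
ft_force: [-4.8, 0.8, -6.7]
ee_pos: [0.5007, 0.1286, 0.1125]
ft_force: [-5.5, 0.4, -3.8]
clock: 18.05
ee_pos: [0.5007, 0.1286, 0.1124]
tcp_rot: [1.764, 2.599, -0.0]
ft_force: [-5.4, -0.0, -0.3]
grip_width: 0.126
```

The pull fell from 6.7 N to 0.3 N at z 0.1124, so the key is resting in the notch, as predicted. Now release, rise and check.

```bash
python3 -m inch '[[[0,-0.05,0],0,-1],[[0,0,0],0,-1]]' 6 | grep -E "ee|ft"; python3 -m inch '[[[0,0,0],0,-0.7],[[0,0,0],0,-0.6],[[0,0,0],0,-0.4],[[0,0,0],0,-0.2],[[0,0,0],0,-0.2],[[0,0,0],0,-0.2],[[0,0,-1],0,-0.2],[[0,0,-2],0,-0.2],[[0,0,-3],0,-0.2],[[0,0,-3],0,-0.2],[[0,0,0],0,-0.2],[[0,0,0],0,-0.2]]'; python3 w.py wr6
```

```text
ee_pos: [0.5008, 0.1286, 0.1125]
ft_force: [-3.5, -0.1, 0.3]
clock: 19.45
ee_pos: [0.5005, 0.1284, 0.2027]
tcp_rot: [1.764, 2.598, 0.001]
ft_force: [-0.1, -0.4, -1.3]
grip_width: 0.401
[0.4999 0.1281 0.2019] [[-0.369, 0.929, -0.0], [0.929, 0.369, -0.001], [-0.001, -0.0, -1.0]] [ 0.24  0.55 -0.82  1.88  0.5   0.93 -0.44] 0.3994953502433705 [ 0.65472393 -0.42445498  0.01091017]
turntable [(array([259., 264.]), array([0.548, 0.003, 0.   ]), 0.96)]
stud [(array([350., 268.]), array([0.633, 0.072, 0.069]), 0.55)]
tbar [(array([256., 197.]), array([0.497, 0.126, 0.122]), 0.6)]
jug [(array([261., 283.]), array([0.55 , 0.002, 0.044]), 0.89)]
lens []
camera [(array([261., 196.]), array([0.514, 0.095, 0.   ]), 0.69), (array([259., 282.]), array([ 0.557, -0.023,  0.   ]), 0.2)]
bracket [(array([257., 172.]), array([0.497, 0.124, 0.   ]), 0.69)]
```

View pics/wr6.png

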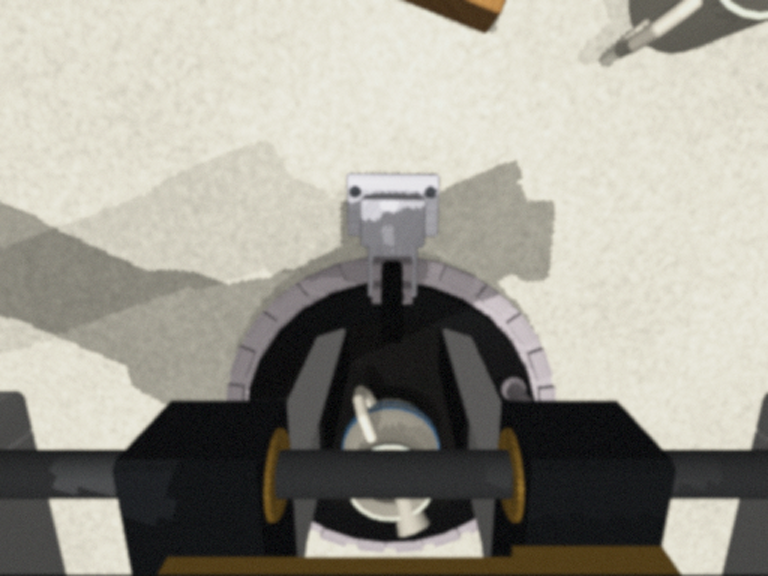

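The bar is now radial and centred at (261,195), and the plunger stays up. I'll check its height from depth and move above the stud with a tangential pinch.

```bash
python3 - <<'E'
from h import *
d=np.load("wr.npz");C=d["C"];g=d["im"].astype(int).sum(-1);m=np.zeros_like(g,bool);m[170:228,250:272]=1
T=C[m&(g<200)&(C[...,2]>.115)];top=T[T[:,2]>.133];print(np.percentile(T[:,2],[50,90]),cv2.minAreaRect(top[:,:2].astype(np.float32)*1000))
E
python3 -m inch '[[[-2.5,2.4,0],0,-0.2],[[-2.5,2.4,0],0,-0.2],[[-2.5,2.5,0],0,-0.2],[[-2.5,2.5,0],0,-0.2],[[0,0,0],0.14,-0.2],[[0,0,0],0.14,-0.2],[[0,0,0],0.14,-0.2],[[0,0,0],0.14,-0.2],[[0,0,0],0.14,-0.2],[[0,0,0],0.14,-0.2],[[0,0,0],0.14,-0.2],[[0,0,0],0.14,-0.2]]'
python3 -m inch '[[[0,0,0],0.11,-0.2],[[0,0,0],0,-0.2],[[0,0,0],0,-0.2]]' >/dev/null
python3 w.py wr7
```

```text
[0.1391473  0.14025316] ((490.68701171875, 153.20037841796875), (11.60000228881836, 99.18840789794922), 22.123252868652344)
clock: 21.05
ee_pos: [0.628, 0.0718, 0.2015]
tcp_rot: [-2.879, -1.257, 0.001]
ft_force: [-0.3, 1.1, 0.4]
grip_width: 0.402
[0.6281 0.0719 0.2018] [[0.751, 0.66, -0.0], [0.66, -0.751, 0.0], [-0.0, -0.0, -1.0]] [ 0.11  0.64 -0.46  1.57  0.32  1.01 -1.28] 0.4013087060034009 [ 0.12360741 -0.31277815  0.81745576]
turntable [(array([262., 248.]), array([ 0.548,  0.001, -0.   ]), 0.87)]
stud []
tbar [(array([263., 262.]), array([0.582, 0.029, 0.122]), 0.65)]
jug [(array([262., 263.]), array([0.549, 0.001, 0.044]), 0.96), (array([486., 160.]), array([ 0.809, -0.102,  0.044]), 0.84)]
lens []
camera [(array([435., 359.]), array([ 0.585, -0.32 ,  0.   ]), 0.95)]
bracket [(array([165., 217.]), array([0.497, 0.126, 0.   ]), 0.93)]
```

View pics/wr7.png

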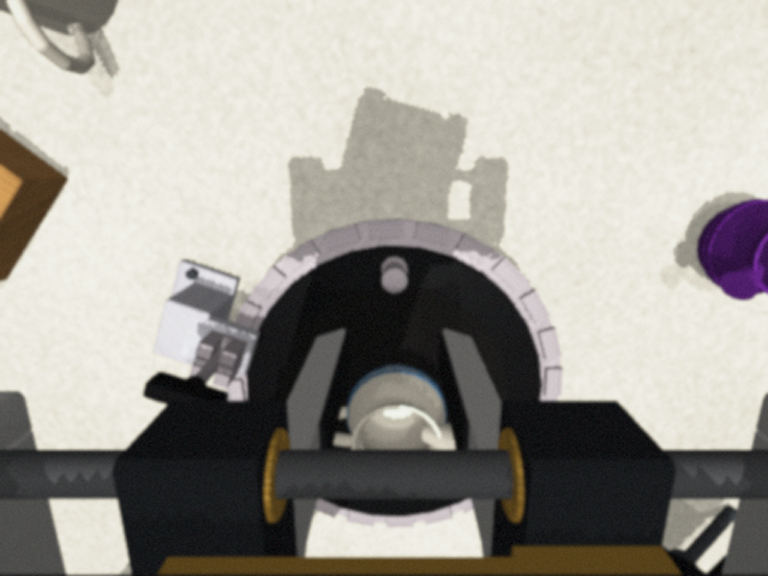

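The plunger is parked (bar top 139 mm, 8 mm up). The stud head shows at (263,187), centred between the fingers. I'll compute its exact position.

```bash
python3 - <<'E'
from h import *
d=np.load("wr.npz");C=d["C"];K=d["K"];p=dict(fx=K[0],fy=K[1],cx=K[2],cy=K[3],extrinsics=d["E"])
m=np.zeros((384,512),bool);m[165:205,245:285]=1
T=C[m&(C[...,2]>.075)&(C[...,2]<.095)];print(len(T),cv2.minEnclosingCircle(T[:,:2].astype(np.float32)),T.mean(0))
print(atz(p,(262.7,187),.081))
g=d["im"].astype(int).sum(-1);mm=((g<200)).astype(np.uint8)
# platter front edge: scan columns
pts=[]
for u in list(range(190,340,6)):
    col=g[:,u]; 
    v=np.argmax(col[150:260]<200)+150; pts.append(atz(p,(u,v),.044)[:2])
pts=np.array(pts)
from scipy.optimize import least_squares
r=least_squares(lambda q:np.hypot(*(pts-q).T)-.121,[.55,0],loss="soft_l1",f_scale=.001);print(r.x,np.round(r.fun*1000,1))
E
```

```text
243 ((0.6285719871520996, 0.07074635475873947), 0.008954950608313084) [0.62906679 0.07089971 0.08149147]
[0.62848104 0.07054149 0.081     ]
[0.54948478 0.00145393] [-1.5 -1.  -0.6 -0.5  0.2 -0.6  0.1  0.1  0.6  0.4  0.6  1.2  1.   0.
  0.6  0.4  0.5  0.  -0.1  0.2 -1.  -0.8  0.  -1.3 -1. ]
```

```bash
python3 -m inch '[[[-0.05,0.12,2],0,-0.2],[[0,0,3],0,-0.2],[[0,0,3],0,-0.2],[[0,0,3],0,-0.2],[[0,0,2.5],0,-0.2],[[0,0,1],0,-0.2],[[0,0,0.4],0,-0.2],[[0,0,0],0,-0.2],[[0,0,0],0,-0.2]]'; python3 w.py wr8|head -1
```

```text
clock: 22.65
ee_pos: [0.6296, 0.0708, 0.0543]
tcp_rot: [2.94, 1.105, 0.004]
ft_force: [0.3, 0.2, 0.2]
grip_width: 0.4
[0.6297 0.0708 0.0544] [[0.753, 0.658, 0.002], [0.658, -0.753, 0.0], [0.002, 0.001, -1.0]] [ 0.07  0.81 -0.38  1.68  0.42  0.72 -1.37] 0.40227685858233575 [ 0.99857967  1.15042123 -0.46421752]
```

View pics/wr8.png

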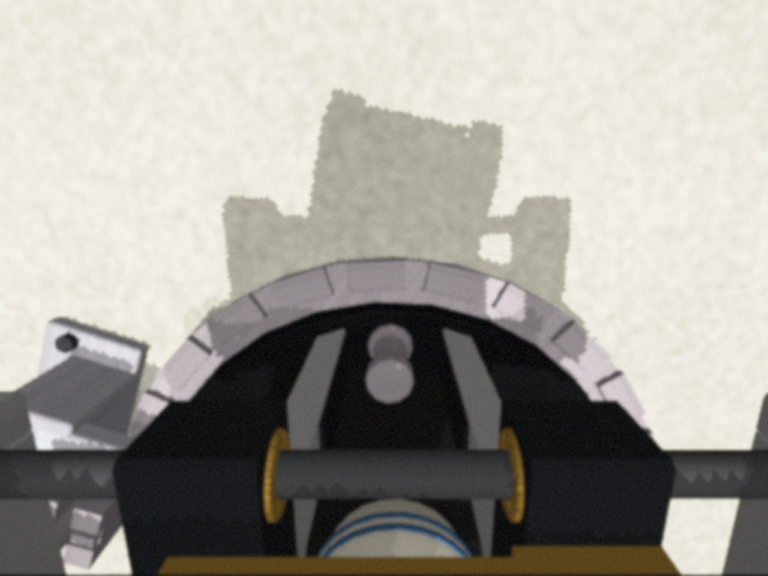

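The stud head at (260,253) sits between the finger tips (230 and 296). I'll pinch it gently, then lead it clockwise in an arc. The spout is at about −44° and the lens at about −82°, so the turn is about 0.66 rad.

```bash
python3 -m inch '[[[0,0,0],0,-0.5],[[0,0,0],0,-0.6],[[0,0,0],0,-1],[[0,0,0],0,-1],[[0,0,0],0,-1]]' 10; python3 -m inch '[[[0,0.21,0],0.02,-1],[[-0.01,0.42,0],0.04,-1],[[-0.02,0.63,0],0.06,-1],[[0,0,0],0,-1]]'
```

```text
clock: 23.55
ee_pos: [0.6285, 0.0707, 0.0529]
tcp_rot: [-2.941, -1.105, 0.0]
ft_force: [-0.4, -0.5, 0.2]
grip_width: 0.169
clock: 23.95
ee_pos: [0.6371, 0.0591, 0.0529]
tcp_rot: [3.002, 0.921, 0.001]
ft_force: [0.4, -1.3, 0.8]
grip_width: 0.166
```

```bash
python3 -m inch '[[[-0.02,0.63,0],0.06,-1],[[-0.02,0.63,0],0.06,-1],[[-0.02,0.63,0],0.06,-1],[[-0.02,0.63,0],0.06,-1],[[-0.02,0.63,0],0.06,-1],[[-0.02,0.63,0],0.06,-1],[[-0.02,0.63,0],0.06,-1],[[-0.02,0.63,0],0.06,-1],[[-0.01,0.42,0],0.04,-1],[[0,0.21,0],0.02,-1],[[0,0,0],0,-1]]'; python3 -m inch '[[[0,0,0],0,-0.7],[[0,0,0],0,-0.4],[[0,0,0],0,-0.2],[[0,0,0],0,-0.2],[[0,0,-2],0,-0.2],[[0,0,-3],0,-0.2],[[0,0,-3],0,-0.2],[[-2,0,-3],0,-0.2],[[-4,0,-3],0,-0.2],[[-4,0,-3],0,-0.2],[[-4,0,-3],0,-0.2],[[-3,0,-3],0,-0.2]]'; python3 -m inch '[[[-3,0,-3],0,-0.2],[[-2,0,-3],0,-0.2],[[0,0,0],0,-0.2],[[0,0,0],0,-0.2],[[0,0,0],0,-0.2]]' >/dev/null; python3 w.py wr9
```

```text
clock: 25.05
ee_pos: [0.6538, 0.0069, 0.0529]
tcp_rot: [3.14, 0.092, -0.002]
ft_force: [-2.2, -0.6, 1.4]
grip_width: 0.169
clock: 26.25
ee_pos: [0.4823, -0.0026, 0.2841]
tcp_rot: [3.14, 0.093, -0.0]
ft_force: [1.0, -0.6, 0.7]
grip_width: 0.403
[ 0.4348 -0.0054  0.3418] [[0.998, 0.059, -0.002], [0.059, -0.998, 0.0], [-0.002, -0.0, -1.0]] [ 0.21  0.18 -0.31  1.86  0.06  1.12 -1.64] 0.400304554871247 [ 0.40956395  0.35805505 -0.21214914]
turntable []
stud []
tbar [(array([157., 110.]), array([0.502, 0.132, 0.122]), 0.78)]
jug [(array([264.,  83.]), array([ 0.547, -0.002,  0.044]), 0.59)]
lens [(array([453.,  64.]), array([ 0.581, -0.242,  0.103]), 0.8), (array([184., 107.]), array([0.507, 0.103, 0.103]), 0.25)]
camera [(array([460.,  74.]), array([ 0.584, -0.315,  0.   ]), 0.8)]
bracket [(array([184., 109.]), array([0.503, 0.127, 0.   ]), 0.75)]
```

View pics/wr9.png

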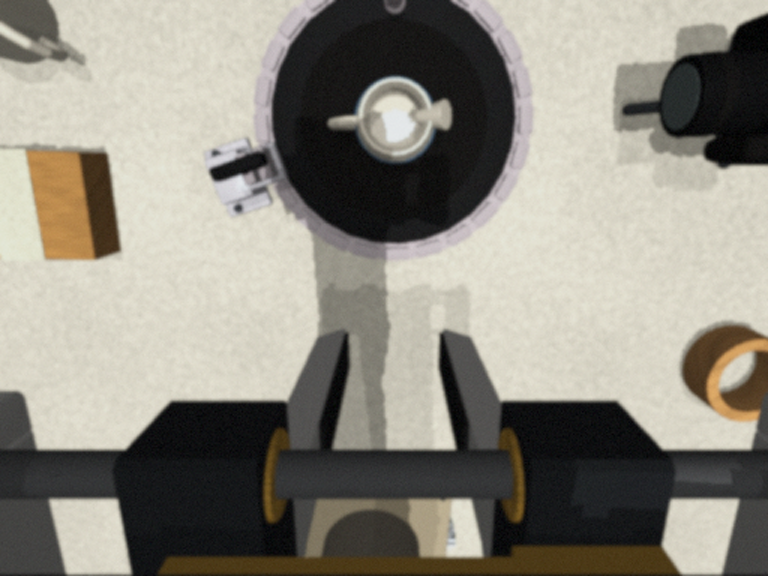

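The spout now points towards the lens: handle end at (221,82), spout tip at (301,76), lens glass at (454,64). I'll measure the alignment precisely.

```bash
cat > al.py <<'E'
from h import *
import sys
d=np.load("wr.npz");C=d["C"].copy();rz=d["rz"];im=d["im"].astype(int);K=d["K"];p=dict(fx=K[0],fy=K[1],cx=K[2],cy=K[3],extrinsics=d["E"])
c=np.array([.5492,.0008])
r=C[...,:2]-c;dist=np.hypot(r[...,0],r[...,1]);zz=C[...,2]
m=((zz>.058)&(zz<.125)&(dist<.08)).astype(np.uint8)
n,l,st,ce=cv2.connectedComponentsWithStats(m);k=1+np.argmax(st[1:,4]);J=l==k;P=C[J];print(len(P),st[k])
# rim circle: fit using top points excluding spout
# mass-based: far points both sides
for it in range(2):
  D=np.hypot(*(P[:,:2]-c).T);A=np.degrees(np.arctan2(*(P[:,:2]-c).T[::-1]))
  hd=P[(D>.042)&(P[:,2]<.108)];spt=P[(D>.036)&(P[:,2]>.106)]
for nme,Q in(("far",P[D>.042]),):
  ang=np.degrees(np.arctan2(*(Q[:,:2]-c).T[::-1]))
  b=(ang>-150)&(ang<-20);S=Q[b];H=Q[(ang>40)&(ang<150)]
  for t,X in(("spout",S),("handle",H)):
    if len(X):
      mu=X.mean(0);print(t,len(X),mu.round(4),"bearing",np.degrees(np.arctan2(*(mu[:2]-c)[::-1])).round(1))
  ds=S.mean(0)-H.mean(0);print("axis dir",np.degrees(np.arctan2(ds[1],ds[0])))
  
# body circle from color: rim
rim=P[(P[:,2]>.108)&(D<.037)]
from scipy.optimize import least_squares
B=P[(D<.042)&(P[:,2]>.105)]
q=cv2.minEnclosingCircle(B[:,:2].astype(np.float32));print("rim enclosing",q)
L=[]
lens=np.array([.5815,-.2415]);print("lens bearing from c",np.degrees(np.arctan2(*(lens-c)[::-1])))
ll=(zz>.07)&(zz<.14)&(np.hypot(C[...,0]-.583,C[...,1]+.245)<.03);g=im.sum(-1);X=C[ll&(g<330)];print("lens pts",len(X),X.mean(0),X[:,1].max(), X[X[:,1]>X[:,1].max()-.008].mean(0))
a=cv2.resize(d["im"][int(st[k][1])-10:int(st[k][1]+st[k][3])+10,int(st[k][0])-10:480,::-1],None,fx=2.8,fy=2.8,interpolation=cv2.INTER_CUBIC);cv2.imwrite("pics/%s.png"%sys.argv[1],a);print(st[k][:2]-10)
E
python3 al.py al1
```

```text
1677 [ 219   52   82   57 1677]
spout 91 [ 0.5529 -0.0438  0.1112] bearing -85.3
handle 91 [0.5414 0.0495 0.0952] bearing 99.1
axis dir -82.97443854016717
rim enclosing ((0.5486642122268677, 0.0006194151937961578), 0.04195237532258034)
lens bearing from c -82.40690554275184
lens pts 2455 [ 0.58224348 -0.24796488  0.12036863] -0.2357878320926521 [ 0.5833116  -0.24031413  0.1100338 ]
[209  42]
```

View pics/al1.png

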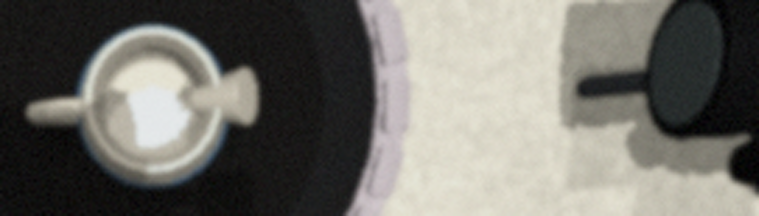

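Jug axis is −83.0° and the lens bearing is −82.2±0.5°. One last check with the other two cameras.

```bash
python3 - <<'E'
from h import *
p=camera("side");q=camera("scene");save(p,"sideF",(200,140,360,330),3);save(q,"sceneF",(130,130,340,300),3.5)
for n,pp in(("side",p),("scene",q)):
    for t in ["lens","jug","camera","mug","carton","tape_roll","tbar"]:
        z={"lens":.103,"jug":.044,"tbar":.13}.get(t,0)
        print(n,t,[(np.round(r["uv"]),np.round(atz(pp,r["uv"],z),3),round(r["score"],2)) for r in place_of(pp,t)][:2])
print(observe()["clock"])
E
```

```text
side lens [(array([280., 270.]), array([ 0.587, -0.249,  0.103]), 0.97), (array([240., 200.]), array([0.499, 0.013, 0.103]), 0.71)]
side jug [(array([351., 250.]), array([ 0.809, -0.165,  0.044]), 0.91), (array([259., 215.]), array([ 0.556, -0.002,  0.044]), 0.77)]
side camera [(array([283., 312.]), array([ 0.589, -0.314,  0.   ]), 0.69)]
side mug [(array([267., 150.]), array([ 0.628,  0.382, -0.   ]), 0.68)]
side carton [(array([223., 151.]), array([0.451, 0.391, 0.   ]), 0.92)]
side tape_roll [(array([171., 363.]), array([ 0.296, -0.418,  0.   ]), 0.83)]
side tbar [(array([236., 169.]), array([0.497, 0.128, 0.13 ]), 0.39)]
scene lens [(array([218., 162.]), array([ 0.573, -0.229,  0.103]), 0.84)]
scene jug [(array([253., 202.]), array([ 0.54 , -0.006,  0.044]), 0.66), (array([165., 215.]), array([ 0.831, -0.077,  0.044]), 0.59)]
scene camera [(array([209., 174.]), array([ 0.574, -0.333,  0.   ]), 0.65), (array([259., 150.]), array([ 0.291, -0.427,  0.   ]), 0.59)]
scene mug [(array([296., 295.]), array([0.616, 0.383, 0.   ]), 0.98)]
scene carton [(array([208., 174.]), array([ 0.58 , -0.332,  0.   ]), 0.67), (array([345., 275.]), array([0.452, 0.386, 0.   ]), 0.57)]
scene tape_roll [(array([260., 151.]), array([ 0.291, -0.419,  0.   ]), 0.59), (array([254., 204.]), array([ 0.511, -0.056,  0.   ]), 0.31)]
scene tbar [(array([284., 198.]), array([0.504, 0.13 , 0.13 ]), 0.6)]
27.95
```

View pics/sideF.png

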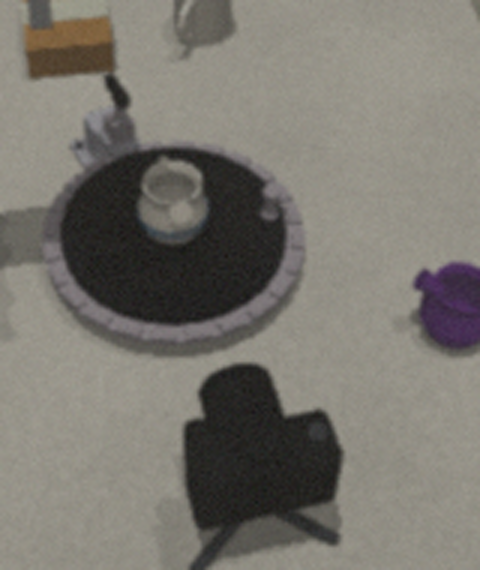

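View pics/sceneF.png

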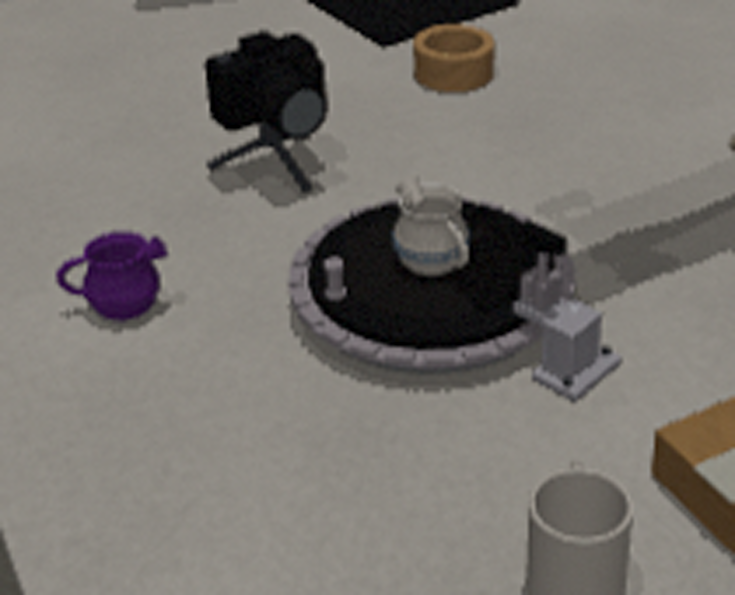

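The spout faces the lens (side (260,210) towards (281,270)), the jug stands in the middle, the T-bar is radial and raised, and the bystanders have not moved. Handing in.

```bash
python3 -c "
from workcell import *;print(finish_job())"
```

```text
the job is handed in; nothing more can be done
None
```

The plunger is parked in its rest notch and the jug's spout points at the lens. The job was handed in after about 28 s on the robot's clock.

- **Plunger:** I lifted it until I felt the end stop at about 13.3 mm, backed off, turned it about 89° without resistance and eased it down. It came to rest 8 mm up, 5.3 mm below the stop as described, and the pull dropped to about 0. After I let go, the T-bar was radial with its top at 139 mm.
- **Platter:** I led the stud clockwise through about 38°, then let go and moved clear.
- **Last checks:** The jug's axis (handle to spout) is at −83.0° and the lens is at about −82.2°. Spout alone and handle alone gave −85.3° and −80.9°, so the axis is their compromise. The lens readings from the side and scene cameras disagreed by about 1–2 cm, so I relied on the closer wrist view. The jug stands in the middle, and nothing else appears to have moved.
- **What went wrong:** While feeling for the stop I sent three small lifts in one go and pulled harder than I meant to. The pull peaked at 28.7 N on the wrist. Taking off about 6 N of spring leaves about 22 N on the stop, which I believe is under the 25 N limit but closer than I wanted.

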